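Pack the adult breathing-test kit

TASK

Pack the adult breathing-test kit into the caddy: stand the larger mouthpiece flange down over the post, stand the larger filter upright with its lower port fully in the round collar, and lay the larger nose clip flat in the square pocket. Set each one down rather than dropping it, and leave the smaller child-size mouthpiece, filter and clip where they are.

Things in the scene. Friction and masses are not known exactly. Their poses are not given: they have to be found in the camera images.
- mouthpiece_center (a point): Adult mouthpiece, the LARGER of two white plastic mouthpieces: an open upright tube, 30 mm outside and 24 mm bore right through, with a round flange 56 mm across and 5 mm thick at its foot; 58 mm tall in all, 25 g. It stands on the flange; the tube is the place to grip. Origin: its centre, half-way up; z is up along its axis.
- filter_center (a point): Adult filter, the LARGER of two white breathing filters: a round housing 60 mm across (from 18 to 38 mm above its foot, a grey seam round it) with a 28 mm port below (18 mm long, on which it stands) and a 28 mm port above (26 mm long); 64 mm tall, 40 g. Can be gripped by the upper port or by the housing. Origin: its centre, half-way up; z is up along its axis.
- clip_center (a point): Adult nose clip, the LARGER of two white U-shaped nose clips with black pads between the arms, rigid: 62 mm long, 22 mm wide over its parallel arms, 14 mm high, 18 g, lying flat. Origin: its centre, half-way up (7 mm); x along its length, y across (grip across the arms), z up.
- child_mouthpiece_center (a point): Child mouthpiece, same shape but smaller: tube 19 mm, flange 35 mm across, 36 mm tall. Stays where it is. Origin: its centre, half-way up; z is up along its axis.
- child_filter_center (a point): Child filter, same shape but smaller: housing 37 mm, ports 17 mm, 40 mm tall. Stays where it is. Origin: its centre, half-way up; z is up along its axis.
- child_clip_center (a point): Child nose clip, same shape but smaller: 38 mm long, 14 mm wide, 14 mm high. Stays where it is. Origin: its centre, half-way up; x along its length.
- post_plate_seat (a point): Place for the mouthpiece. One of three white 94 x 94 mm plates, in any order, 97 mm apart in a shallow aluminium caddy (304 x 108 mm, rim 14 mm high); all fixed. x runs along the caddy, y across. This one bears an upright steel post, 8 mm thick and 36 mm high, at its middle, for the mouthpiece's bore. Origin: foot of the post on the plate's top face, 10 mm above the table, where the seated mouthpiece stands.
- ring_plate_seat (a point): Place for the filter. One of three white 94 x 94 mm plates, in any order, 97 mm apart in a shallow aluminium caddy (304 x 108 mm, rim 14 mm high); all fixed. x runs along the caddy, y across. This one bears a grey round collar at its middle, 44 mm inside, 52 mm outside, 14 mm high, for the filter's lower port. Origin: middle of the collar on the plate's top face, 10 mm above the table, where the seated filter's foot stands.
- pocket_plate_seat (a point): Place for the nose clip. One of three white 94 x 94 mm plates, in any order, 97 mm apart in a shallow aluminium caddy (304 x 108 mm, rim 14 mm high); all fixed. x runs along the caddy, y across. This one is a square open pocket, 86 x 86 mm inside, walls 4 mm thick whose tops are 26 mm above the table. Origin: middle of the pocket's floor, 12 mm above the table.
Mind the look-alikes: they are no part of the job. What is shaped like the part that bears mouthpiece_center but blue or red is not meant.

How it is judged:
By the outcome, as a careful person would: the job done as asked, in the order asked, and still so for the second after the job is handed in, with the robot touching nothing.
It also fails if it takes over 93 s, if anything falls off the work surface, if the arm or the gripper's body presses on something with over 40 N, if the wrist force passes 120 N, or if a joint passes its speed limit or range.

ROBOT

A 6-joint arm with a two-finger parallel gripper is mounted at the origin on the work surface. World frame = base frame: x ahead of the robot, y to its left, z up, the work surface at z = 0. Lengths are in m, angles in rad, forces in N, time in s.
With the tool pointing down it reaches from about 0.35 to 0.85 m from the base axis. Payload 8.1 kg.
Tool frame: the origin (TCP) lies at the very end of the fingers, on their centre line; the grasp point (between the pads) lies 19 mm behind it; z points along the fingers, y is the direction in which the jaws open and shut (so a half turn about z gives the same grasp; the last joint's range is limited). The gripper opens to 93 mm and grips with 3 to 60 N. Pads are 15 mm wide; open, the fingers measure 128 mm over their backs; the gripper's body (75 mm by 188 mm) begins 65 mm behind the grasp point.
Start: joints at [1.036, 0.13, 1.488, -0, 1.523, -0.085], TCP at [0.261, 0.54, 0.219] pointing down, gripper open.
Joint ranges: [-2.96, 2.96], [-0.89, 2.26], [0.02, 2.5], [-1.34, 4.48], [0, 2.73], [-2.66, 2.66]. Speed limits (rad/s): [2.39, 2.39, 2.79, 3.14, 3.14, 3.14].

INTERFACE

Orientations are given as a rotation vector (axis times angle).
In Python, from plant import robot gives the robot as it stands.
- The arm moves only by the shell command python3 -m inch 'ROWS' [FORCE]. ROWS is JSON, a list that holds one entry, the list of rows, each a list of 7 numbers: the shift along the tool's x, y, z in cm, then the turn, a rotation vector about the tool's x, y, z in degrees, then the gripper command: -1 is fully open, 1 is shut, values between are in proportion. A call has 1 to 5 rows; each row shifts and turns the commanded pose from where the row before left it, along the tool's axes as they then stand; what a row does not reach is not made up. A row lasts 1/10 s, in which the tool goes at most 50 mm and 8.59 degrees, less where a joint would pass 70% of its speed; a pose out of reach is approached as far as the arm can. A call with a gripper value outside its range is refused whole. The fingers move at their own pace and stop on an object; FORCE is the grip in N (left out, the last holds). Time passes only in rows, so rows that do not move let the fingers close. It gives the time, the measured TCP pose, the force and the opening at its end, in the units of the state.
- robot.read_state(): the state, without advancing time (a new reading comes with each control period).
- robot.read_camera(name): name is "side" or "top" or "wrist"; returns a dict with "image" (400x640x3 uint8, blue, green, red), "K" (3x3 intrinsics, pixels), "distortion" ([k1, k2, p1, p2, k3] as OpenCV has them; the pictures are not rectified), "R" (3x3) and "t" (3): a world point X has camera coordinates R X + t; the wrist camera has in their place "tool_from_camera" (4x4, takes a point from camera to tool coordinates, whose origin is the TCP and whose axes are the flange's). Camera axes: x right, y down, z forward; pixel columns grow to the right and rows downward; lengths in m; the calibration is good to about 2 mm. A picture is of the moment at which its call begins: read the wrist's pose just before it. There is no depth.
- robot.close_job(): hands the job in, once; it reports no verdict.
The state is a dict: "t": time; "q": joint angles; "dq": joint speeds; "joint_torque": joint torques, N m; "tool_pos": TCP position; "orientation": TCP orientation; "force": force on the tool from outside, world axes, zero at the start; "wrist_torque": the same for the moment, N m; "opening": finger opening in m.
Only numpy, scipy, OpenCV 4.12 (cv2) and the standard library are available. Lean on these libraries where they do the work, as an engineer would, in place of code of your own. Each camera call takes 0.05 s, during which the arm holds its last target. There are 200 camera calls.

## Working session

There is one attempt and no reset: what is moved stays moved. The work goes in short steps, Python scripts to look and compute and a shell command to move; the robot and the scene stay as the last step left them, time stands still between calls to the robot, and variables do not carry over. Pictures are saved under pics/ and viewed, about 12 in all and at most 16, crops included, and the job is handed in when it is done.

```bash
ls; mkdir -p pics
python3 - <<'E'
from plant import robot
import cv2
s=robot.read_state(); print(s['t'],s['tool_pos'],s['orientation'],s['opening'])
for n in ['top','side']:
    c=robot.read_camera(n); cv2.imwrite(f'pics/{n}1.png',c['image']); print(n,c['K'],c['distortion'],c['R'],c['t'])
E
```

```text
pics
0.0 [0.2605591  0.53983295 0.21760141] [-7.00489132e-01 -3.06194231e+00  2.72214305e-03] 0.0931392165037843
top [[388.01368563   0.         317.73808383]
 [  0.         388.01368563 202.30193874]
 [  0.           0.           1.        ]] [0.01218676 0.         0.         0.         0.        ] [[ 0.02594383 -0.99926996 -0.02804412]
 [-0.99740999 -0.02399259 -0.06780615]
 [ 0.0670838   0.02973064 -0.99730429]] [-5.30222963e-04  5.41203722e-01  9.97332024e-01]
side [[369.50785125   0.         320.12994407]
 [  0.         369.50785125 202.45540182]
 [  0.           0.           1.        ]] [0.00350542 0.         0.         0.         0.        ] [[-0.96181987 -0.27365542  0.00390515]
 [-0.15796195  0.54342536 -0.82446158]
 [ 0.22349622 -0.7936004  -0.56590445]] [0.49122164 0.12924173 0.64330102]
```

View pics/top1.png

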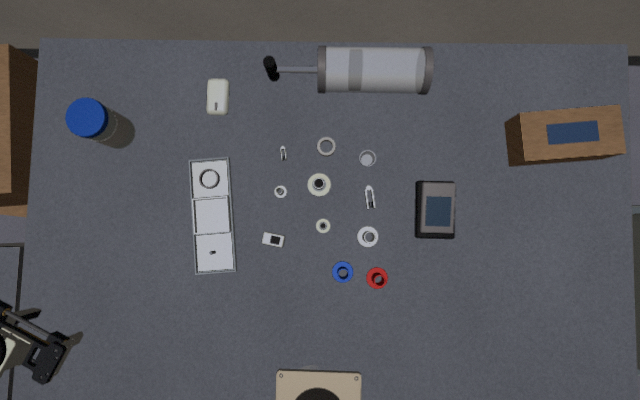

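View pics/side1.png

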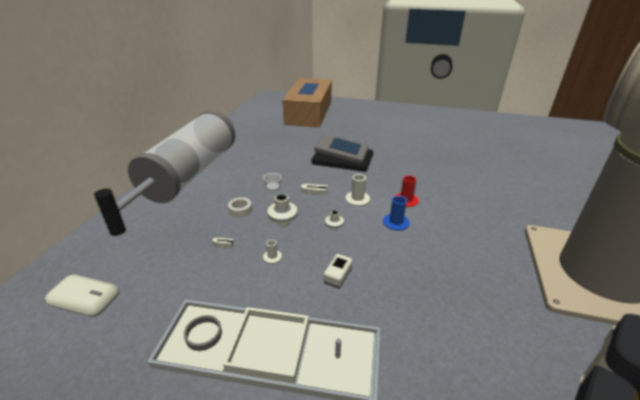

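```bash
cat > h.py <<'E'
from plant import robot
import cv2, numpy as np
from scipy.spatial.transform import Rotation as Ro
def ray(c,uv,z,state=None):
    p=cv2.undistortPoints(np.float64([[uv]]),c['K'],np.array(c['distortion']))[0,0]
    d=np.array([*p,1.])
    if 'R' in c: R=np.array(c['R']).T; o=-R@np.array(c['t'])
    else:
        T=np.array(c['tool_from_camera']); W=Ro.from_rotvec(state['orientation']).as_matrix()
        R=W@T[:3,:3]; o=W@T[:3,3]+np.array(state['tool_pos'])
    d=R@d; return o+d*(z-o[2])/d[2]
E
python3 - <<'E'
from h import *
c=robot.read_camera('top'); im=c['image']
hsv=cv2.cvtColor(im,cv2.COLOR_BGR2HSV)
m=((hsv[...,2]>150)&(hsv[...,1]<60)).astype(np.uint8)
cs,_=cv2.findContours(m,cv2.RETR_EXTERNAL,cv2.CHAIN_APPROX_NONE)
for k in cs:
    if cv2.contourArea(k)<25: continue
    (u,v),wh,a=cv2.minAreaRect(k)
    if 180<u<400 and 120<v<290: print(np.round([u,v,*wh,a],1), ray(c,(u,v),.007).round(4))
for n,uv,z in [('ring',(209,179),.017),('pocket',(212,215),.02),('post',(213,252),.03)]: print(n,ray(c,uv,z).round(4))
b=im[125:295,180:400]; cv2.imwrite('pics/b.png',cv2.resize(b,None,fx=3.5,fy=3.5,interpolation=cv2.INTER_CUBIC))
w=robot.read_camera('wrist'); print(w['K'],w['tool_from_camera'],w['distortion'])
E
```

```text
[214.2 251.8  35.6  35.2  85.6] [0.4044 0.2835 0.007 ]
[272.4 239.3  20.4  11.1  12.1] [0.4413 0.1305 0.007 ]
[367.  236.5  19.   20.   90. ] [ 0.4551 -0.1181  0.007 ]
[322.5 225.5  13.   13.   90. ] [ 0.4809 -0.0008  0.007 ]
[369.3 196.7  21.9   7.8  81.9] [ 0.5598 -0.1224  0.007 ]
[280.5 191.5  11.   11.   90. ] [0.5682 0.1131 0.007 ]
[319.  184.5  21.   22.   90. ] [0.5893 0.0112 0.007 ]
[209.5 197.   73.4  35.9  88.5] [0.5491 0.3025 0.007 ]
[366.5 160.   10.    9.   90. ] [ 0.6575 -0.1133  0.007 ]
ring [0.5961 0.3029 0.017 ]
pocket [0.5009 0.2897 0.02  ]
post [0.4052 0.2798 0.03  ]
[[312.57701226   0.         319.24539702]
 [  0.         312.57701226 199.82836728]
 [  0.           0.           1.        ]] [[ 8.91583111e-04 -9.71343137e-01 -2.37679860e-01  6.61376569e-02]
 [ 9.99998920e-01  1.14378944e-03 -9.23216085e-04  8.50324022e-04]
 [ 1.16861532e-03 -2.37678781e-01  9.71343107e-01 -1.66656484e-01]
 [ 0.00000000e+00  0.00000000e+00  0.00000000e+00  1.00000000e+00]] [-0.01121049  0.          0.          0.          0.        ]
```

View pics/b.png

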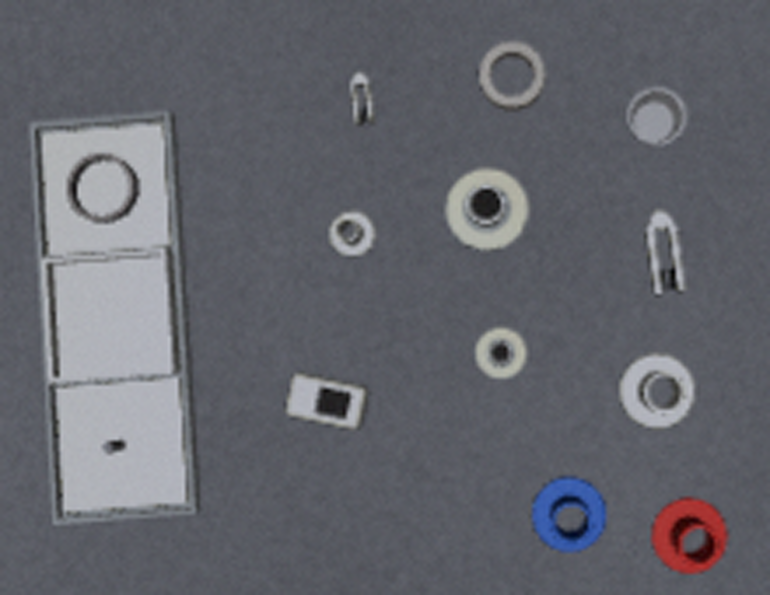

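```bash
python3 -m inch '[[[0,0,0,0,0,-8.59,-1],[0,0,0,0,0,-8.59,-1],[0,0,0,0,0,-8.59,-1],[-1,-3.3,0,0,0,0,-1],[-1,-3.3,0,0,0,0,-1]]]' 
for i in 1 2 3; do python3 -m inch '[[[-1,-3.7,0,0,0,0,-1],[-1,-3.7,0,0,0,0,-1],[-1,-3.7,0,0,0,0,-1],[-1,-3.7,0,0,0,0,-1],[-1,-3.7,0,0,0,0,-1]]]'; done
python3 - <<'E'
from h import *
s=robot.read_state(); c=robot.read_camera('wrist'); print(s['t'],s['tool_pos'],s['orientation'],s['q']); cv2.imwrite('pics/w1.png',c['image'])
E
```

```text
t: 0.7
tool_pos: [0.2806, 0.4737, 0.2179]
orientation: [0.003, -3.141, 0.001]
force: [0.2, 0.1, -0.1]
opening: 0.0924
t: 1.2
tool_pos: [0.3309, 0.2879, 0.2185]
orientation: [-0.001, 3.142, -0.0]
force: [-0.8, -0.1, 0.4]
opening: 0.0932
t: 1.7
tool_pos: [0.3809, 0.1029, 0.2187]
orientation: [-0.0, 3.141, 0.0]
force: [0.8, -0.3, -0.8]
opening: 0.0931
t: 2.2
tool_pos: [0.4309, -0.0823, 0.2187]
orientation: [0.0, 3.141, -0.0]
force: [0.3, 0.3, -1.0]
opening: 0.0931
2.2 [ 0.43092701 -0.08233245  0.21866985] [ 4.48776170e-04  3.14119819e+00 -4.85519981e-05] [-3.05830287e-01 -3.21248599e-01  1.91120409e+00  8.92408413e-05
  1.55125172e+00 -1.87634261e+00]
```

View pics/w1.png

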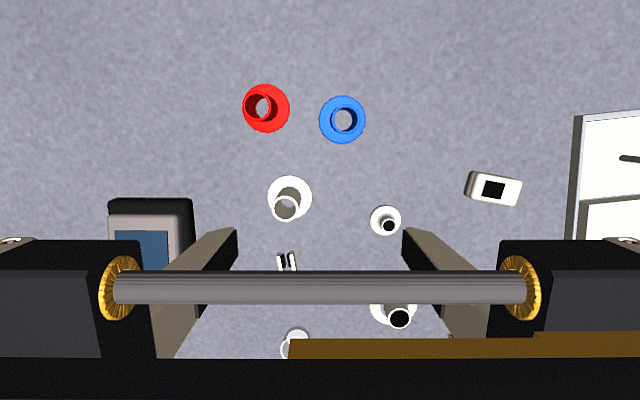

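Run:
```python
from h import *
im=cv2.imread('pics/w1.png'); s=robot.read_state(); c=robot.read_camera('wrist')
hsv=cv2.cvtColor(im,cv2.COLOR_BGR2HSV)
m=((hsv[...,2]>205)&(hsv[...,1]<40)).astype(np.uint8)
m[:,:]=m
cs,_=cv2.findContours(m,cv2.RETR_EXTERNAL,cv2.CHAIN_APPROX_NONE)
for k in cs:
    if cv2.contourArea(k)<100: continue
    x,y,w,h=cv2.boundingRect(k); print(x,y,w,h)
    if 260<x<320 and 160<y<220:
        # flange: fit ellipse on its upper arc
        p=k[k[:,0,1]<y+0.55*h]; e=cv2.fitEllipse(p); print(e, ray(c,e[0],.005,s))
# flange outline rays, tops
for uv in [(343,119.5),(289.5,198)]: print(uv,ray(c,uv,.005,s).round(4))
```

```text
280 330 28 29
370 304 47 25
370 206 31 30
586 200 54 40
268 175 44 47
((289.43621826171875, 196.02200317382812), (40.82622528076172, 43.617958068847656), 106.88066101074219) [ 0.4541161 -0.1241915  0.005    ]
472 174 51 32
573 110 67 130
(343, 119.5) [ 0.3616 -0.0588  0.005 ]
(289.5, 198) [ 0.4567 -0.1242  0.005 ]
```

```bash
python3 -m inch '[[[0,0,0,0,0,0,-1],[0,0,0,0,0,0,-1],[0,0,0,0,0,0,-1]]]'
cat >> h.py <<'E'
def look(name,th=205):
    s=robot.read_state(); c=robot.read_camera('wrist'); cv2.imwrite(f'pics/{name}.png',c['image'])
    hsv=cv2.cvtColor(c['image'],cv2.COLOR_BGR2HSV)
    m=((hsv[...,2]>th)&(hsv[...,1]<40)).astype(np.uint8)
    cs,_=cv2.findContours(m,cv2.RETR_EXTERNAL,cv2.CHAIN_APPROX_NONE)
    return s,c,[k for k in cs if cv2.contourArea(k)>60]
E
python3 - <<'E'
from h import *
s,c,cs=look('w2'); print(s['tool_pos'])
for k in cs:
    x,y,w,h=cv2.boundingRect(k); print(x,y,w,h)
    if 30<w<60 and 30<h<60 and x<400:
        p=k[k[:,0,1]<y+0.5*h]; e=cv2.fitEllipse(p); print(e, ray(c,e[0],.005,s))
E
```

```text
t: 2.6
tool_pos: [0.4307, -0.0796, 0.2187]
orientation: [-0.002, 3.142, 0.0]
force: [0.3, 0.2, -0.1]
opening: 0.0929
[ 0.43073212 -0.07963776  0.21865253]
278 330 28 29
367 304 48 26
368 206 31 30
583 200 57 40
265 175 45 48
((287.1754455566406, 196.94593811035156), (42.25001525878906, 43.961219787597656), 115.75233459472656) [ 0.45429863 -0.11891464  0.005     ]
469 174 51 33
570 111 70 129
```

```bash
python3 -m inch '[[[-1.2,-2,0,0,0,0,-1],[-1.2,-1.9,3,0,0,0,-1],[0,0,4,0,0,0,-1],[0,0,4,0,0,0,-1],[0,0,4,0,0,0,-1]]]'
python3 -m inch '[[[0,0,2,0,0,0,-1],[0,0,1.5,0,0,0,-1],[0,0,1,0,0,0,-1],[0,0,0.6,0,0,0,-1],[0,0,0,0,0,0,-1]]]'
```

```text
t: 3.15
tool_pos: [0.455, -0.119, 0.0675]
orientation: [-0.002, 3.141, -0.0]
force: [-0.1, 0.2, -0.2]
opening: 0.0935
t: 3.65
tool_pos: [0.4547, -0.1192, 0.0174]
orientation: [0.001, -3.141, -0.0]
force: [-0.5, 0.2, 0.3]
opening: 0.0929
```

```bash
python3 -m inch '[[[0,0,0,0,0,0,1],[0,0,0,0,0,0,1],[0,0,0,0,0,0,1],[0,0,0,0,0,0,1],[0,0,0,0,0,0,1]]]' 12
python3 -m inch '[[[0,0,-1,0,0,0,1],[0,0,-3,0,0,0,1],[0,0,-4,0,0,0,1],[0,0,-4,0,0,0,1],[0,2,-2,0,0,0,1]]]'
python3 -m inch '[[[0.5,3.3,0,0,0,0,1],[0.5,3.3,0,0,0,0,1],[0.5,3.3,0,0,0,0,1],[0.5,3.3,0,0,0,0,1],[0.5,3.3,0,0,0,0,1]]]'
python3 -m inch '[[[0.5,3.3,0,0,0,0,1],[0.5,3.3,0,0,0,0,1],[0.5,3.3,0,0,0,0,1],[0.5,3.3,0,0,0,0,1],[0.5,1,0,0,0,0,1]]]'
python3 -m inch '[[[0,0,0,0,0,0,1],[0,0,0,0,0,0,1],[0,0,0,0,0,0,1]]]'
python3 - <<'E'
from h import *
s,c,cs=look('w3'); print(s['tool_pos'],s['opening'])
for k in cs:print(cv2.boundingRect(k))
E
```

```text
t: 4.15
tool_pos: [0.455, -0.1198, 0.0179]
orientation: [0.0, 3.141, -0.0]
force: [-0.8, 0.1, -0.2]
opening: 0.0576
t: 4.65
tool_pos: [0.4566, -0.1015, 0.1627]
orientation: [0.003, 3.136, -0.004]
force: [0.7, 0.2, -0.3]
opening: 0.0177
t: 5.15
tool_pos: [0.4296, 0.0666, 0.1586]
orientation: [0.0, 3.14, 0.0]
force: [-0.3, 0.3, 0.3]
opening: 0.0006
t: 5.65
tool_pos: [0.4044, 0.2098, 0.1585]
orientation: [-0.004, 3.141, 0.002]
force: [0.6, -0.2, 0.9]
opening: 0.0003
t: 5.95
tool_pos: [0.4052, 0.2062, 0.1578]
orientation: [0.002, 3.141, -0.001]
force: [-0.1, -0.9, 0.8]
opening: 0.0008
[0.40518134 0.20620568 0.15776889] 0.0007727784725377609
(123, 332, 32, 6)
(102, 245, 38, 25)
(213, 209, 57, 31)
(0, 209, 47, 41)
(337, 128, 112, 129)
```

View pics/w3.png

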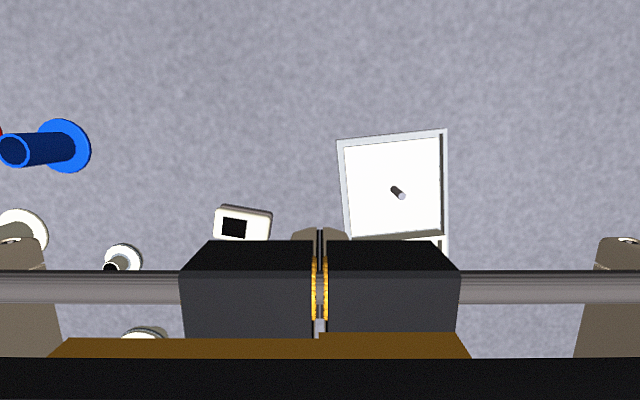

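Run:
```python
from h import *
s=robot.read_state(); c=robot.read_camera('wrist')
im=c['image']; g=cv2.cvtColor(im,cv2.COLOR_BGR2GRAY)
r=g[150:230,360:430]; b=(r<200).astype(np.uint8); 
n,l,st,ce=cv2.connectedComponentsWithStats(b)
for i in range(1,n): print(st[i]+[360,150,0,0,0],ce[i]+[360,150])
for uv,z in [((393,188),.01),((402,196),.046),((22,224),.005)]: print(ray(c,uv,z,s).round(4))
cv2.imwrite('pics/z.png',cv2.resize(np.hstack([im[100:280,0:160],im[100:280,330:460]]),None,fx=2.7,fy=2.7))
```

```text
[390 186  15  14 113] [397.05309735 192.03539823]
[425 229   5   1   5] [427. 229.]
[0.4038 0.2827 0.01  ]
[0.4039 0.2827 0.046 ]
[ 0.4444 -0.1157  0.005 ]
```

View pics/z.png

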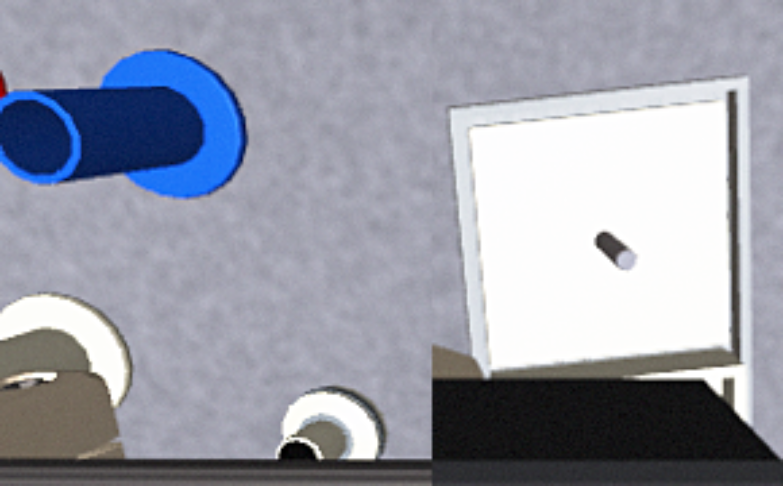

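```bash
python3 -m inch '[[[-0.3,-3.5,-1,0,0,0,-1],[-0.3,-3.5,-1,0,0,0,-1],[-0.3,-3.5,-1,0,0,0,-1],[-0.3,-3.5,0,0,0,0,-1],[-0.3,-3.5,0,0,0,0,-1]]]'
python3 -m inch '[[[-0.3,-3.5,0,0,0,0,-1],[-0.3,-3.5,0,0,0,0,-1],[-0.3,-3.5,0,0,0,0,-1],[-0.1,-0.7,0,0,0,0,-1],[0,0,0,0,0,0,-1]]]'
python3 -m inch '[[[0,0,0,0,0,0,-1],[0,0,0,0,0,0,-1],[0,0,0,0,0,0,-1]]]'
python3 - <<'E'
from h import *
s,c,cs=look('w4'); print(s['tool_pos'],s['opening'])
for k in cs:
    x,y,w,h=cv2.boundingRect(k); print(x,y,w,h)
    if 30<w<60 and 30<h<60 and x<400:
        p=k[k[:,0,1]<y+0.5*h]; e=cv2.fitEllipse(p); print(e, ray(c,e[0],.005,s))
E
```

```text
t: 6.55
tool_pos: [0.42, 0.0302, 0.1883]
orientation: [0.002, 3.14, -0.0]
force: [0.4, 0.3, 0.8]
opening: 0.0358
t: 7.05
tool_pos: [0.4296, -0.0811, 0.1876]
orientation: [-0.006, -3.141, -0.0]
force: [-0.4, 1.1, 0.1]
opening: 0.0759
t: 7.35
tool_pos: [0.4298, -0.0787, 0.1877]
orientation: [-0.002, 3.142, 0.0]
force: [0.0, -0.5, 0.1]
opening: 0.0928
[ 0.42984916 -0.07869462  0.1876688 ] 0.09277472432124026
370 304 52 34
((396.28076171875, 314.1623229980469), (22.387664794921875, 53.38545608520508), 89.02994537353516) [0.59814815 0.02000361 0.005     ]
278 304 15 9
371 214 34 32
((387.5447998046875, 227.88067626953125), (27.113521575927734, 31.966236114501953), 78.44147491455078) [0.48320182 0.00257496 0.005     ]
606 210 34 30
260 181 48 52
((283.6578674316406, 203.3855743408203), (44.724544525146484, 47.22285461425781), 104.21576690673828) [ 0.45378592 -0.11891844  0.005     ]
482 180 55 35
591 113 49 127
```

Unmoved at (.454, −.119). Descend, close long enough, confirm before lifting.

```bash
python3 -m inch '[[[-1.2,-2,0,0,0,0,-1],[-1.2,-2,3,0,0,0,-1],[0,0,4,0,0,0,-1],[0,0,4,0,0,0,-1],[0,0,2.5,0,0,0,-1]]]'
python3 -m inch '[[[0,0,1.5,0,0,0,-1],[0,0,1,0,0,0,-1],[0,0,1,0,0,0,-1],[0,0,0,0,0,0,-1],[0,0,0,0,0,0,1]]]' 12
python3 -m inch '[[[0,0,0,0,0,0,1],[0,0,0,0,0,0,1],[0,0,0,0,0,0,1],[0,0,0,0,0,0,1],[0,0,0,0,0,0,1]]]'
python3 -m inch '[[[0,0,0,0,0,0,1],[0,0,0,0,0,0,1],[0,0,0,0,0,0,1],[0,0,0,0,0,0,1],[0,0,0,0,0,0,1]]]'
```

```text
t: 7.9
tool_pos: [0.4522, -0.1185, 0.0495]
orientation: [0.001, -3.138, -0.002]
force: [-0.8, 0.3, 0.3]
opening: 0.0928
t: 8.4
tool_pos: [0.4543, -0.1197, 0.0182]
orientation: [-0.0, 3.141, -0.0]
force: [0.0, 0.6, 0.6]
opening: 0.0888
t: 8.9
tool_pos: [0.4539, -0.1197, 0.0178]
orientation: [0.0, 3.141, -0.0]
force: [0.2, 0.2, -0.1]
opening: 0.0495
t: 9.4
tool_pos: [0.4538, -0.1197, 0.0176]
orientation: [-0.0, -3.142, 0.0]
force: [0.1, -0.2, -0.1]
opening: 0.0302
```

```bash
python3 -m inch '[[[0,0,-1,0,0,0,1],[0,0,-2.5,0,0,0,1],[0,0,-3,0,0,0,1],[0,0,-3,0,0,0,1],[0,1.24,-1.5,0,0,0,1]]]'
python3 -m inch '[[[0.5,3,0,0,0,0,1],[0.5,3,0,0,0,0,1],[0.5,3,0,0,0,0,1],[0.5,3,0,0,0,0,1],[0.5,3,0,0,0,0,1]]]'
python3 -m inch '[[[0.5,3,0,0,0,0,1],[0.5,3,0,0,0,0,1],[0.5,3,0,0,0,0,1],[0.5,3,0,0,0,0,1],[0.5,3,0,0,0,0,1]]]'
python3 -m inch '[[[0,3,0,0,0,0,1],[0,3,0,0,0,0,1],[0,2,0,0,0,0,1],[0,1,0,0,0,0,1],[0,0,0,0,0,0,1]]]'
python3 -m inch '[[[0,0,0,0,0,0,1],[0,0,0,0,0,0,1],[0,0,0,0,0,0,1]]]'
python3 - <<'E'
from h import *
s,c,cs=look('w5'); print(s['tool_pos'],s['opening'])
E
```

```text
t: 9.9
tool_pos: [0.4554, -0.1086, 0.1316]
orientation: [0.002, 3.137, -0.003]
force: [-0.6, -0.5, -0.6]
opening: 0.0296
t: 10.4
tool_pos: [0.4287, 0.0439, 0.1285]
orientation: [0.0, 3.141, 0.0]
force: [0.4, 0.3, -0.3]
opening: 0.0302
t: 10.9
tool_pos: [0.4036, 0.194, 0.1286]
orientation: [-0.0, 3.141, 0.0]
force: [0.6, 0.6, -0.4]
opening: 0.0298
t: 11.4
tool_pos: [0.4038, 0.2835, 0.1281]
orientation: [-0.002, 3.141, 0.0]
force: [-0.7, -0.9, 0.1]
opening: 0.0301
t: 11.7
tool_pos: [0.404, 0.2819, 0.1277]
orientation: [0.002, 3.142, -0.0]
force: [-0.2, -0.3, -0.3]
opening: 0.0301
[0.40401053 0.28189064 0.127681  ] 0.030054407456437858
```

View pics/w5.png

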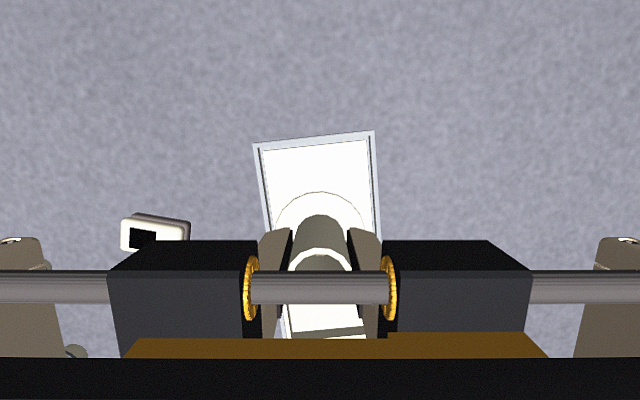

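```bash
python3 -m inch '[[[0,0.1,2,0,0,0,1],[0,0,3,0,0,0,1],[0,0,2.5,0,0,0,1],[0,0,1.5,0,0,0,1],[0,0,0.5,0,0,0,1]]]'
python3 -m inch '[[[0,0,0,0,0,0,1],[0,0,0.2,0,0,0,1],[0,0,0.15,0,0,0,1],[0,0,0.1,0,0,0,1],[0,0,0,0,0,0,1]]]'
```

```text
t: 12.25
tool_pos: [0.4025, 0.2825, 0.0306]
orientation: [-0.001, -3.139, 0.003]
force: [-0.9, 0.2, 0.1]
opening: 0.0299
t: 12.75
tool_pos: [0.4041, 0.2839, 0.0285]
orientation: [-0.0, 3.141, 0.001]
force: [0.0, 0.4, -0.5]
opening: 0.03
```

```bash
python3 -m inch '[[[0,0,0.05,0,0,0,1],[0,0,0.05,0,0,0,1],[0,0,0,0,0,0,1],[0,0,0,0,0,0,1]]]'; python3 -m inch '[[[0,0,0.04,0,0,0,1],[0,0,0,0,0,0,1],[0,0,0,0,0,0,1]]]'
```

```text
t: 13.15
tool_pos: [0.404, 0.2839, 0.0276]
orientation: [0.0, 3.141, 0.0]
force: [-2.1, -1.5, 5.5]
opening: 0.0296
t: 13.45
tool_pos: [0.4041, 0.2839, 0.0275]
orientation: [-0.0, 3.141, 0.0]
force: [-3.7, -2.0, 9.9]
opening: 0.0298
```

```bash
python3 -m inch '[[[0,0,0,0,0,0,-1],[0,0,0,0,0,0,-1],[0,0,0,0,0,0,-1],[0,0,0,0,0,0,-1],[0,0,0,0,0,0,-1]]]'
python3 -m inch '[[[0,0,-2,0,0,0,-1],[0,0,-4,0,0,0,-1],[0,0,-4,0,0,0,-1],[0,0,-4,0,0,0,-1],[0,0,-4,0,0,0,-1]]]'
python3 -m inch '[[[-1.5,-3,0,0,0,0,-1],[-1.5,-3,0,0,0,0,-1],[-1.5,-3,0,0,0,0,-1],[-1.5,-3,0,0,0,0,-1],[-1.5,-3,0,0,0,0,-1]]]'
python3 -m inch '[[[-1.5,-3,0,0,0,0,-1],[-1.5,-3,0,0,0,0,-1],[-1.5,-3,0,0,0,0,-1],[-1.5,-3,0,0,0,0,-1],[0,0,0,0,0,0,-1]]]'
python3 -m inch '[[[0,0,0,0,0,0,-1],[0,0,0,0,0,0,-1],[0,0,0,0,0,0,-1]]]'
python3 - <<'E'
from h import *
s,c,cs=look('w6'); print(s['tool_pos'],s['opening'])
for k in cs:
    x,y,w,h=cv2.boundingRect(k); print(x,y,w,h)
t=robot.read_camera('top'); cv2.imwrite('pics/t2.png',t['image']); print(ray(t,(319,184.5),.03), ray(t,(319,183),.064))
E
```

```text
t: 13.95
tool_pos: [0.4037, 0.2836, 0.0266]
orientation: [-0.0, -3.141, 0.0]
force: [-0.4, -0.1, 0.8]
opening: 0.0655
t: 14.45
tool_pos: [0.4036, 0.2836, 0.2083]
orientation: [0.0, 3.142, 0.0]
force: [1.4, -0.0, 0.2]
opening: 0.0931
t: 14.95
tool_pos: [0.4793, 0.1325, 0.2068]
orientation: [-0.0, 3.141, 0.0]
force: [1.1, 0.2, -0.4]
opening: 0.093
t: 15.45
tool_pos: [0.5399, 0.0103, 0.2064]
orientation: [0.006, 3.142, -0.002]
force: [0.1, 0.4, 0.4]
opening: 0.0927
t: 15.75
tool_pos: [0.5385, 0.0148, 0.2067]
orientation: [0.002, -3.142, -0.0]
force: [-0.3, -0.3, -0.6]
opening: 0.0927
[0.53848789 0.01476815 0.20674005] 0.0926974633387342
285 305 37 12
543 215 29 25
290 201 52 50
387 191 29 28
189 172 27 52
512 147 6 92
288 113 34 35
515 102 102 138
398 74 55 38
600 27 32 39
521 6 92 103
[0.58663845 0.01058064 0.03      ] [0.58655776 0.00973481 0.064     ]
```

View pics/w6.png

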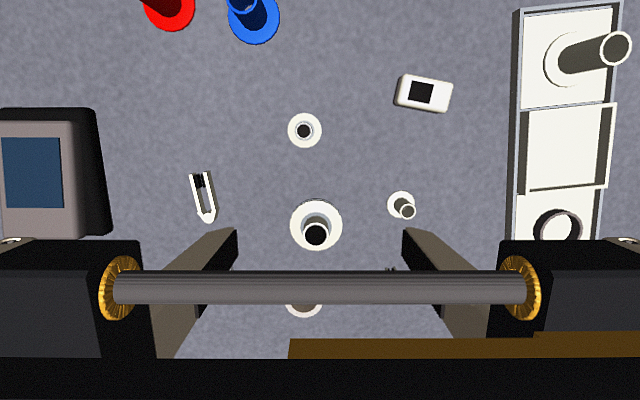

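Run:
```python
from h import *
s,c,cs=look('w7'); print(s['tool_pos'])
for k in cs:
    x,y,w,h=cv2.boundingRect(k)
    if abs(x-290)<5 and abs(y-201)<5:
        e=cv2.fitEllipse(k[k[:,0,1]<y+.6*h]); print('filter',e,ray(c,e[0],.038,s).round(4))
    if abs(x-189)<5 and abs(y-172)<5:
        r=cv2.minAreaRect(k); b=cv2.boxPoints(r); print('clip',r,ray(c,r[0],.012,s).round(4),[ray(c,p,.012,s).round(4)[:2] for p in b])
for uv in [(557,226)]: print('ring',ray(c,uv,.024,s).round(4))
for uv in [(522,112),(612,104),(602,186),(528,191)]: print('pocket',ray(c,uv,.026,s).round(4))
```

```text
[0.53860638 0.01464733 0.20681856]
filter ((315.7614440917969, 224.9454345703125), (48.582176208496094, 51.664833068847656), 89.81694793701172) [0.584  0.0116 0.038 ]
clip ((203.11767578125, 197.47061157226562), (52.3876953125, 17.947635650634766), 75.96376037597656) [ 0.5587 -0.1228  0.012 ] [array([ 0.5308, -0.1381]), array([ 0.5256, -0.1173]), array([ 0.5876, -0.107 ]), array([ 0.5932, -0.1287])]
ring [0.5894 0.2965 0.024 ]
pocket [0.46   0.2333 0.026 ]
pocket [0.451  0.3297 0.026 ]
pocket [0.5407 0.3381 0.026 ]
pocket [0.5468 0.2536 0.026 ]
```

```bash
python3 -m inch '[[[-2.4,-0.4,0,0,0,0,-1],[-2.2,0,3,0,0,0,-1],[0,0,4,0,0,0,-1],[0,0,4,0,0,0,-1],[0,0,3.5,0,0,0,-1]]]'
python3 -m inch '[[[0,0,2,0,0,0,-1],[0,0,1.5,0,0,0,-1],[0,0,1.2,0,0,0,-1],[0,0,0,0,0,0,-1],[0,0,0,0,0,0,1]]]' 12
python3 -m inch '[[[0,0,0,0,0,0,1],[0,0,0,0,0,0,1],[0,0,0,0,0,0,1],[0,0,0,0,0,0,1],[0,0,0,0,0,0,1]]]'
python3 -m inch '[[[0,0,0,0,0,0,1],[0,0,0,0,0,0,1]]]'
```

```text
t: 16.4
tool_pos: [0.5842, 0.0103, 0.0597]
orientation: [0.001, -3.141, -0.0]
force: [0.2, 1.0, -0.6]
opening: 0.0931
t: 16.9
tool_pos: [0.5856, 0.0098, 0.0157]
orientation: [-0.0, 3.14, -0.0]
force: [0.1, 0.2, -0.1]
opening: 0.0885
t: 17.4
tool_pos: [0.5853, 0.0097, 0.0153]
orientation: [0.0, 3.141, -0.0]
force: [-0.5, 0.9, 3.2]
opening: 0.0595
t: 17.6
tool_pos: [0.5853, 0.0097, 0.0153]
orientation: [0.0, 3.141, -0.0]
force: [0.4, 0.5, 6.4]
opening: 0.0597
```

```bash
python3 -m inch '[[[0,0,-1,0,0,0,1],[0,0,-2.5,0,0,0,1],[0,0,-3.5,0,0,0,1],[0,0,-3.5,0,0,0,1],[0,0,-1.5,0,0,0,1]]]'
python3 -m inch '[[[0.5,3,0,0,0,0,1],[0.5,3,0,0,0,0,1],[0.5,3,0,0,0,0,1],[0.5,3,0,0,0,0,1],[0.5,3,0,0,0,0,1]]]'
python3 -m inch '[[[0.5,3,0,0,0,0,1],[0.5,2,0,0,0,0,1],[0,1,0,0,0,0,1],[0,0,0,0,0,0,1],[0,0,0,0,0,0,1]]]'
python3 -m inch '[[[0,0,0,0,0,0,1],[0,0,0,0,0,0,1]]]'
python3 - <<'E'
from h import *
s,c,cs=look('w8'); print(s['tool_pos'],s['opening'])
im=c['image']; cv2.imwrite('pics/w8c.png',cv2.resize(im[60:300,240:560],None,fx=2.4,fy=2.4))
E
```

```text
t: 18.1
tool_pos: [0.5867, 0.0096, 0.139]
orientation: [-0.0, 3.136, -0.001]
force: [0.3, -0.2, 0.3]
opening: 0.0599
t: 18.6
tool_pos: [0.5589, 0.1607, 0.1338]
orientation: [-0.0, -3.14, 0.0]
force: [-0.2, -0.1, -0.6]
opening: 0.0596
t: 19.1
tool_pos: [0.5499, 0.219, 0.1343]
orientation: [-0.0, -3.141, 0.001]
force: [0.5, -0.4, -0.8]
opening: 0.0593
t: 19.3
tool_pos: [0.5501, 0.2187, 0.1347]
orientation: [-0.002, -3.142, 0.0]
force: [-0.7, -0.9, -0.4]
opening: 0.0599
[0.5501331  0.21869108 0.13470071] 0.05988112111344931
```

View pics/w8c.png

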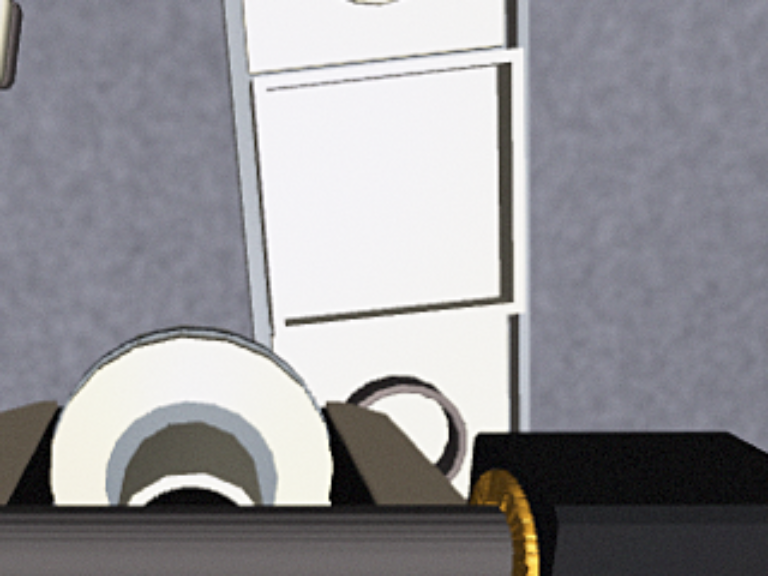

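Run:
```python
from h import *
s=robot.read_state(); c=robot.read_camera('wrist'); t=robot.read_camera('top')
f=lambda u,v:(240+u/2.4,60+v/2.4)
P=np.array([ray(c,f(*p),.026,s) for p in [(250,76),(522,48),(522,313),(273,338)]]); print(P.round(4)); 
d=(P[2]+P[3]-P[0]-P[1])[:2]; d/=np.linalg.norm(d); print('pocket',P.mean(0).round(4),d.round(3),'ring pred',P.mean(0)[:2]+.097*d)
print('top ring',ray(t,(209.7,178.4),.02).round(4),'top post foot',ray(t,(213.5,251.8),.02).round(4))
g=cv2.cvtColor(cv2.imread('pics/top1.png'),cv2.COLOR_BGR2GRAY)[160:197,195:226]
b=(g<150).astype(np.uint8); n,l,st,ce=cv2.connectedComponentsWithStats(b)
for i in range(1,n):
    if st[i,4]>20: print(st[i]+[195,160,0,0,0]); k=cv2.findContours((l==i).astype(np.uint8),0,1)[0][0]; 
    if st[i,4]>20 and st[i,2]<26: (u,v),r=cv2.minEnclosingCircle(k); print(u+195,v+160,r,ray(t,(u+195,v+160),.02).round(4))
Q=np.array([ray(c,f(*p),.024,s)[:2] for p in [(466,430),(450,398),(410,376),(375,384)]]); print(Q.round(4))
```

```text
[[0.4584 0.2406 0.026 ]
 [0.4491 0.3347 0.026 ]
 [0.5429 0.3443 0.026 ]
 [0.5526 0.251  0.026 ]]
pocket [0.5008 0.2926 0.026 ] [0.994 0.106] ring pred [0.59721469 0.30291994]
top ring [0.5974 0.3001 0.02  ] top post foot [0.4051 0.2814 0.02  ]
[195 160  31   3  58]
[199 169  21  20 163]
208.86206912994385 178.54022979736328 10.451435089111328 [0.5969 0.3023 0.02  ]
[[0.5904 0.3281]
 [0.5771 0.3207]
 [0.5682 0.3045]
 [0.5714 0.2911]]
```

```bash
python3 -m inch '[[[-1.2,2.1,0,0,0,0,1],[-1.2,2.1,0,0,0,0,1],[-1.2,2.1,0,0,0,0,1],[-1.0,2.1,0,0,0,0,1],[0,0,0,0,0,0,1]]]'
python3 -m inch '[[[0,0,2,0,0,0,1],[0,0,2.5,0,0,0,1],[0,0,2,0,0,0,1],[0,0,1.2,0,0,0,1],[0,0,0,0,0,0,1]]]'
python3 -m inch '[[[0,0,0,0,0,0,1],[0,0,0,0,0,0,1]]]'
python3 - <<'E'
from h import *
s,c,cs=look('w9'); print(s['tool_pos'],s['opening'])
t=robot.read_camera('side'); a=cv2.resize(t['image'][270:400,130:290],None,fx=2.4,fy=2.4); b=cv2.resize(c['image'][130:300,220:420],None,fx=1.835,fy=1.835)
cv2.imwrite('pics/w9c.png',np.hstack([a,b]))
E
```

```text
t: 19.95
tool_pos: [0.5964, 0.3057, 0.1345]
orientation: [-0.002, 3.141, 0.001]
force: [-0.6, -0.7, -0.6]
opening: 0.0592
t: 20.45
tool_pos: [0.5942, 0.3025, 0.0554]
orientation: [-0.001, -3.138, 0.003]
force: [0.2, 0.4, -0.6]
opening: 0.0597
t: 20.65
tool_pos: [0.5969, 0.304, 0.0596]
orientation: [0.0, 3.139, 0.002]
force: [-0.7, -0.7, -0.2]
opening: 0.0598
[0.59693846 0.30400396 0.05955385] 0.05975129411127713
```

View pics/w9c.png

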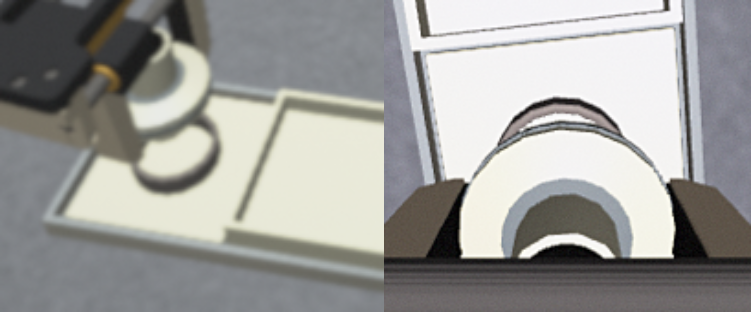

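```bash
python3 -m inch '[[[0,-0.15,0.8,0,0,0,1],[0,0,1,0,0,0,1],[0,0,0.8,0,0,0,1],[0,0,0.5,0,0,0,1],[0,0,0,0,0,0,1]]]'
python3 -m inch '[[[0,0,0.1,0,0,0,1],[0,0,0,0,0,0,1],[0,0,0.08,0,0,0,1],[0,0,0,0,0,0,1],[0,0,0,0,0,0,1]]]'
```

```text
t: 21.25
tool_pos: [0.5952, 0.3019, 0.0255]
orientation: [-0.0, -3.14, 0.001]
force: [-0.0, 0.1, -1.0]
opening: 0.0596
t: 21.75
tool_pos: [0.5959, 0.3023, 0.025]
orientation: [0.0, 3.141, 0.0]
force: [0.3, -0.0, -0.8]
opening: 0.06
```

```bash
python3 -m inch '[[[0,0,0.05,0,0,0,1],[0,0,0,0,0,0,1],[0,0,0.05,0,0,0,1],[0,0,0,0,0,0,1],[0,0,0,0,0,0,1]]]'
```

```text
t: 22.25
tool_pos: [0.5961, 0.3023, 0.0248]
orientation: [-0.0, 3.141, 0.0]
force: [-3.5, -2.1, 5.8]
opening: 0.0596
```

```bash
python3 -m inch '[[[0,0,0,0,0,0,-1],[0,0,0,0,0,0,-1],[0,0,0,0,0,0,-1],[0,0,0,0,0,0,-1],[0,0,0,0,0,0,-1]]]'
python3 -m inch '[[[0,0,-1,0,0,0,-1],[0,0,-3,0,0,0,-1],[0,0,-4,0,0,0,-1],[0,0,-4,0,0,0,-1],[0,0,-4,0,0,0,-1]]]'
for i in 1 2; do python3 -m inch '[[[0.6,-3.5,0,0,0,0,-1],[0.6,-3.5,0,0,0,0,-1],[0.6,-3.5,0,0,0,0,-1],[0.6,-3.5,0,0,0,0,-1],[0.6,-3.5,0,0,0,0,-1]]]'; done
python3 -m inch '[[[0.6,-3,0,0,0,0,-1],[0.2,-2.5,0,0,0,0,-1],[0,0,0,0,0,0,-1],[0,0,0,0,0,0,-1],[0,0,0,0,0,0,-1]]]'
python3 - <<'E'
from h import *
s,c,cs=look('w10'); print(s['tool_pos'],s['opening'])
for k in cs:
    r=cv2.minAreaRect(k); w=sorted(r[1])
    if 2<w[1]/w[0]<4: print(r, ray(c,r[0],.012,s).round(4),[ray(c,p,.012,s).round(4)[:2] for p in cv2.boxPoints(r)])
t=robot.read_camera('side'); cv2.imwrite('pics/w10c.png',np.hstack([cv2.resize(t['image'][270:400,130:390],None,fx=1.5,fy=1.5),cv2.resize(c['image'],(312,195))]))
E
```

```text
t: 22.75
tool_pos: [0.5957, 0.3022, 0.0237]
orientation: [0.0, -3.141, 0.0]
force: [-0.0, 0.2, -0.1]
opening: 0.0917
t: 23.25
tool_pos: [0.5957, 0.3022, 0.1864]
orientation: [0.0, 3.141, 0.0]
force: [1.2, -0.2, 0.1]
opening: 0.0929
t: 23.75
tool_pos: [0.5656, 0.126, 0.185]
orientation: [-0.0, 3.14, 0.0]
force: [0.4, 0.3, -0.2]
opening: 0.093
t: 24.25
tool_pos: [0.5356, -0.0491, 0.185]
orientation: [-0.0, 3.14, -0.0]
force: [0.7, 0.4, -0.2]
opening: 0.093
t: 24.75
tool_pos: [0.528, -0.102, 0.1843]
orientation: [-0.001, 3.141, 0.0]
force: [-0.0, -0.4, 0.6]
opening: 0.0929
[ 0.52803385 -0.10195268  0.18432712] 0.09292781156113498
((309.0, 310.0), (10.0, 34.0), 90.0) [ 0.684  -0.1135  0.012 ] [array([ 0.6771, -0.1341]), array([ 0.677 , -0.0927]), array([ 0.6909, -0.0926]), array([ 0.691 , -0.1344])]
((300.5662536621094, 211.80294799804688), (53.477046966552734, 20.3882999420166), 80.27242279052734) [ 0.5591 -0.1221  0.012 ] [array([ 0.5308, -0.1379]), array([ 0.5269, -0.1156]), array([ 0.5885, -0.1058]), array([ 0.5928, -0.129 ])]
```

View pics/w10c.png

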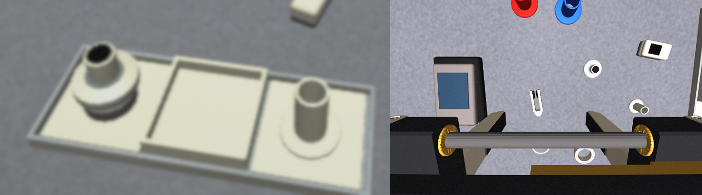

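```bash
python3 -m inch '[[[-1.6,-1,0,0,0,0,-1],[-1.5,-1,0,0,0,0,-1],[0,0,2,0,0,-4.5,-1],[0,0,3,0,0,-4.5,-1],[0,0,4,0,0,0,-1]]]'
python3 -m inch '[[[0,0,4,0,0,0,-1],[0,0,2.5,0,0,0,-1],[0,0,1,0,0,0,-1],[0,0,0.8,0,0,0,-1],[0,0,0,0,0,0,-1]]]'
python3 -m inch '[[[0,0,0,0,0,0,-1],[0,0,0,0,0,0,-1]]]'
```

```text
t: 25.35
tool_pos: [0.5608, -0.1223, 0.0951]
orientation: [-0.253, 3.127, -0.002]
force: [1.2, 0.0, -0.0]
opening: 0.0929
t: 25.85
tool_pos: [0.5591, -0.1225, 0.0111]
orientation: [-0.247, 3.132, -0.0]
force: [0.0, -0.2, -0.1]
opening: 0.0926
t: 26.05
tool_pos: [0.5602, -0.1232, 0.0127]
orientation: [-0.246, 3.129, -0.002]
force: [0.3, -0.5, 0.2]
opening: 0.093
```

```bash
python3 -m inch '[[[0,0,0.5,0,0,0,-1],[0,0,0.35,0,0,0,-1],[0,0,0,0,0,0,1],[0,0,0,0,0,0,1],[0,0,0,0,0,0,1]]]' 12
python3 -m inch '[[[0,0,0,0,0,0,1],[0,0,0,0,0,0,1],[0,0,0,0,0,0,1],[0,0,0,0,0,0,1],[0,0,0,0,0,0,1]]]'
python3 -m inch '[[[0,0,0,0,0,0,1],[0,0,0,0,0,0,1],[0,0,0,0,0,0,1],[0,0,0,0,0,0,1]]]'
```

```text
t: 26.55
tool_pos: [0.5588, -0.1228, 0.0025]
orientation: [0.246, -3.132, -0.0]
force: [0.9, -0.2, 0.1]
opening: 0.0735
t: 27.05
tool_pos: [0.5588, -0.1228, 0.0024]
orientation: [-0.246, 3.132, 0.0]
force: [0.0, 0.3, -0.1]
opening: 0.0336
t: 27.45
tool_pos: [0.5588, -0.1228, 0.0024]
orientation: [0.246, -3.132, -0.0]
force: [-1.4, -0.2, -0.5]
opening: 0.0217
```

```bash
python3 -m inch '[[[0,0,-1,0,0,0,1],[0,0,-2.5,0,0,0,1],[0,0,-3.5,0,0,0,1],[0,0,-3.5,0,0,0,1],[0,1,-2,0,0,0,1]]]'
for i in 1 2; do python3 -m inch '[[[0,3.5,0,0,0,0,1],[-0.15,3.5,0,0,0,0,1],[0,3.5,0,0,0,0,1],[-0.15,3.5,0,0,0,0,1],[0,3.5,0,0,0,0,1]]]'; done
python3 -m inch '[[[0,3,0,0,0,0,1],[-0.15,2,0,0,0,0,1],[0,0.9,0,0,0,0,1],[0,0,0,0,0,0,1],[0,0,0,0,0,0,1]]]'
python3 -m inch '[[[0,0,0,0,0,0,1],[0,0,0,0,0,0,1]]]'
python3 - <<'E'
from h import *
s,c,cs=look('w11'); print(s['tool_pos'],s['opening'])
t=robot.read_camera('side'); a=cv2.resize(t['image'][240:400,110:400],None,fx=1.5,fy=1.5); b=cv2.resize(c['image'],(384,240))
cv2.imwrite('pics/w11c.png',np.hstack([a,b]))
E
```

```text
t: 27.95
tool_pos: [0.5589, -0.1141, 0.1318]
orientation: [-0.245, 3.128, -0.003]
force: [0.4, -0.4, -0.5]
opening: 0.0216
t: 28.45
tool_pos: [0.5328, 0.0617, 0.1284]
orientation: [-0.246, 3.131, -0.0]
force: [0.7, 0.2, 0.3]
opening: 0.022
t: 28.95
tool_pos: [0.5083, 0.2352, 0.1284]
orientation: [-0.246, 3.131, 0.0]
force: [0.6, 0.4, -0.3]
opening: 0.0216
t: 29.45
tool_pos: [0.5009, 0.2915, 0.1276]
orientation: [-0.246, 3.132, -0.001]
force: [0.2, -0.7, 0.3]
opening: 0.0217
t: 29.65
tool_pos: [0.501, 0.2913, 0.1275]
orientation: [-0.244, 3.132, -0.0]
force: [-0.1, 0.1, -0.2]
opening: 0.0218
[0.50099728 0.29125023 0.12750683] 0.021786251369299365
```

View pics/w11c.png

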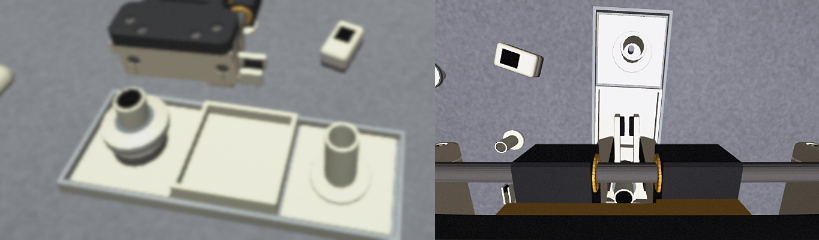

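```bash
python3 -m inch '[[[0,0,2.5,0,0,0,1],[0,0,3,0,0,0,1],[0,0,2.5,0,0,0,1],[0,0,1.7,0,0,0,1],[0,0,0.8,0,0,0,1]]]'
python3 -m inch '[[[0,0,0.3,0,0,0,1],[0,0,0,0,0,0,1],[0,0,0,0,0,0,1],[0,0,0.1,0,0,0,1],[0,0,0,0,0,0,1]]]'
python3 -m inch '[[[0,0,0.1,0,0,0,1],[0,0,0,0,0,0,1],[0,0,0,0,0,0,1]]]'
```

```text
t: 30.25
tool_pos: [0.4994, 0.2912, 0.0203]
orientation: [0.245, -3.129, 0.002]
force: [-0.1, 0.8, -0.4]
opening: 0.0218
t: 30.75
tool_pos: [0.5012, 0.2925, 0.0192]
orientation: [-0.246, 3.131, 0.001]
force: [-0.7, 0.7, -0.1]
opening: 0.0218
t: 31.05
tool_pos: [0.5007, 0.2922, 0.0174]
orientation: [0.246, -3.132, 0.0]
force: [-0.2, -0.3, -0.2]
opening: 0.0219
```

```bash
python3 -m inch '[[[0,0,0.1,0,0,0,1],[0,0,0.1,0,0,0,1],[0,0,0,0,0,0,1],[0,0,0,0,0,0,1]]]'; python3 -m inch '[[[0,0,0.05,0,0,0,1],[0,0,0,0,0,0,1],[0,0,0,0,0,0,1]]]'
```

```text
t: 31.45
tool_pos: [0.5006, 0.2922, 0.0153]
orientation: [0.246, -3.132, 0.0]
force: [1.3, -0.0, -0.6]
opening: 0.0221
t: 31.75
tool_pos: [0.5007, 0.2922, 0.0149]
orientation: [-0.246, 3.132, -0.0]
force: [0.0, -0.7, -0.2]
opening: 0.0218
```

```bash
python3 -m inch '[[[0,0,0.05,0,0,0,1],[0,0,0,0,0,0,1],[0,0,0,0,0,0,1]]]';  python3 -m inch '[[[0,0,0.04,0,0,0,1],[0,0,0,0,0,0,1],[0,0,0,0,0,0,1]]]'
```

```text
t: 32.05
tool_pos: [0.5007, 0.2922, 0.0145]
orientation: [-0.246, 3.132, 0.0]
force: [-0.5, 0.3, -0.0]
opening: 0.0216
t: 32.35
tool_pos: [0.5008, 0.2923, 0.0144]
orientation: [-0.246, 3.132, -0.0]
force: [-2.1, -1.3, 5.5]
opening: 0.0215
```

Contact at 5.5 N. Release within the pocket, lift, retreat, look.

```bash
python3 -m inch '[[[0,0,0,0,0,0,0.27],[0,0,0,0,0,0,0.27],[0,0,0,0,0,0,0.27],[0,0,0,0,0,0,0.27],[0,0,0,0,0,0,0.27]]]'
python3 -m inch '[[[0,0,-0.7,0,0,0,0.27],[0,0,-2,0,0,0,0.27],[0,0,-4,0,0,0,0.27],[0,0,-4,0,0,0,0.27],[0,0,-4,0,0,0,0.27]]]'
python3 -m inch '[[[0,0,-4,0,0,0,0.27],[0,-4,0,0,0,0,0.27],[0,-4,0,0,0,0,0.27],[0,-4,0,0,0,0,0.27],[0,-4,0,0,0,0,0.27]]]'
python3 -m inch '[[[0,-4,0,0,0,0,0.27],[0,-4,0,0,0,0,0.27],[0,-4,0,0,0,0,0.27],[0,-4,0,0,0,0,0.27],[0,0,0,0,0,0,0.27]]]'
python3 - <<'E'
from h import *
t=robot.read_camera('top'); c=robot.read_camera('side')
a=cv2.resize(c['image'][160:400,110:410],None,fx=1.3,fy=1.3); b=cv2.resize(t['image'][130:290,180:400],None,fx=1.8,fy=1.8)
b=cv2.copyMakeBorder(b,0,max(0,a.shape[0]-b.shape[0]),0,0,0)
cv2.imwrite('pics/end.png',np.hstack([a,b]))
E
```

```text
t: 32.85
tool_pos: [0.5007, 0.2922, 0.0139]
orientation: [0.246, -3.132, 0.0]
force: [0.6, -0.3, -0.3]
opening: 0.0338
t: 33.35
tool_pos: [0.5005, 0.2921, 0.163]
orientation: [-0.246, 3.132, 0.0]
force: [1.1, -0.5, 0.7]
opening: 0.034
t: 33.85
tool_pos: [0.5258, 0.1329, 0.2019]
orientation: [-0.247, 3.131, 0.0]
force: [-0.1, -0.0, 0.4]
opening: 0.0339
t: 34.35
tool_pos: [0.5511, -0.0283, 0.2017]
orientation: [-0.239, 3.132, -0.003]
force: [0.5, 0.6, 0.1]
opening: 0.0339
```

View pics/end.png

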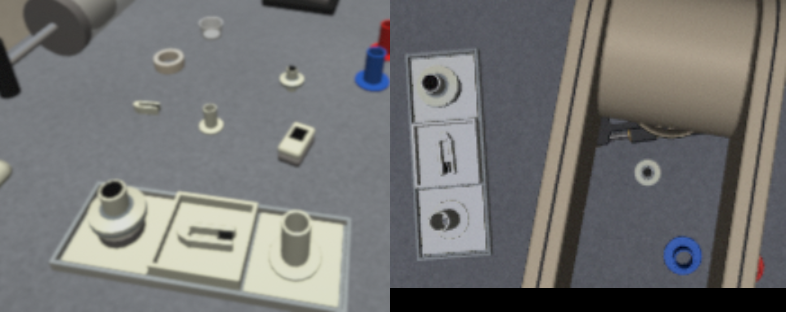

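Run:
```python
from h import *
c=robot.read_camera('side'); im=cv2.resize(c['image'][280:360,150:270],None,fx=6,fy=6,interpolation=cv2.INTER_CUBIC)
a=np.linspace(0,2*np.pi,60)
for r,z,col in [(.030,.048,(0,0,255)),(.014,.074,(0,200,0)),(.026,.024,(255,0,0))]:
    P=np.c_[.5965+r*np.cos(a),.3025+r*np.sin(a),0*a+z]
    p=cv2.projectPoints(P,cv2.Rodrigues(np.array(c['R']))[0],np.array(c['t']),c['K'],np.array(c['distortion']))[0][:,0]
    cv2.polylines(im,[np.int32((p-[150,280])*6+3)],True,col,1)
cv2.imwrite('pics/chk.png',im)
```

```text
(no output)
```

View pics/chk.png

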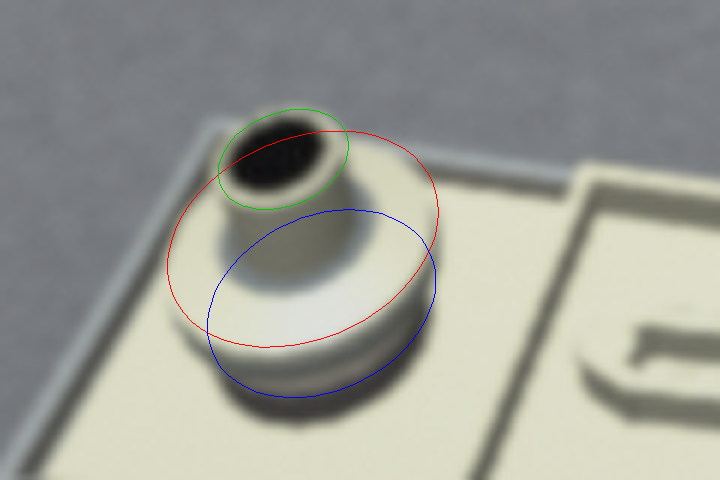

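```bash
python3 -c "
from plant import robot
print(robot.close_job())"
```

```text
the job is handed in; nothing more can be done
None
```

I packed all three adult parts in the order asked and handed the job in at about 34.5 s of the 93 s allowed. I set each part down gently and released it only after feeling light contact (6 to 11 N):
- **Mouthpiece:** it stands flange down over the post.
- **Filter:** its lower port is in the collar.
- **Clip:** it lies flat in the pocket.

**Last checks:**
- The final side and top views show all three parts seated and standing as asked. The filter's expected seated outline, drawn onto the side picture, matched to about 2 mm, and it stands upright.
- The side view shows the child parts where they were. I judged this by eye and did not re-measure them.

**One slip:** on the first mouthpiece grasp I lifted before the slow fingers had closed, so they came up empty. A new measurement agreed with the first to within 1 mm, so the part had not moved noticeably, and the second grasp held.

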